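# Unclamp an inlaid panel and rack it on edge

## Task

The light wooden inlaid panel has set in its glueing fixture: flip the red clamp handle over to release it and leave the clamp open. Lift the panel out and lay it, inlay up, leaning and centred in the V-shaped tilting rest, let go, then take it again by its upper long edge and stand it on its long edge centred in the empty slot of the drying rack, between all four dowels and resting on the rack's base, without dropping it. Leave the other panel, the glue jar, the bowl and the sanding block where they are.

Things in the scene. Friction and masses are not known exactly. Their poses are not given: they have to be found in the camera images.
- clamp_handle (a joint): red-handled over-centre toggle clamp. 0 rad = clamped: handle almost upright, leaning 0.14 rad toward the panel; it turns back, away from the panel, to 1.4 rad = open. A spring holds it shut up to about 0.6 rad (up to 9 N at the grip) and beyond that throws it open by itself. The press arm rises with it, upright when open and clear of the panel.
- clamp_grip (a point): point on the axis of the red grip, 85 mm from the handle's pivot. The grip is a cylinder of 22 mm diameter reaching from 42 to 112 mm from the pivot, on a 12 mm steel rod.
- clamp_pivot (a point): pivot of the handle, 62 mm above the table. Axes as the fixture: x points from the panel to the clamp (the way the grip moves when opening), z up; the handle turns in the xz plane.
- fixture: plywood fixture, 280 x 110 x 12 mm (x, y, z), fixed; origin: centre of underside. Panel lies flat, centre at x -52, y 0, z 33 mm, 12 mm clear above the plywood; low stops (8 mm up its sides, 2 mm play) stand at its ends and at its long sides 43 to 69 mm from its middle; the middle 80 mm is free for fingers. Clamp bracket at x 60 to 106 mm; its pad presses the panel at x = 4 mm.
- panel: the light wooden panel with pearl inlay on its upper (+z) face, 150 x 60 x 18 mm (x, y, z), about 0.13 kg; origin at its centre.
- rest: wooden tilting rest, fixed; base 150 x 100 x 10 mm, origin: centre of underside. Two V cheeks 18 mm thick at x = -52 and +52 mm, free between them. Bottom of the V along x at y = -12, z = 50 mm; a 45 mm ramp rises from it at 45 degrees toward +y (panel's underside leans on it), a 24 mm toe at 45 degrees toward -y (its lower long edge stands on it).
- rest_seat (a point): where the centre of the panel is when it lies in the rest, 77.6 mm above the table; axes as the rest. The seated panel's long axis lies along x, its inlaid face looks to -y and up at 45 degrees.
- rack: dark wooden drying rack, fixed; base 150 x 130 x 12 mm, origin: centre of underside. Two slots along x, at y = +36 mm (empty) and y = -36 mm (other panel in it). Each lies between pairs of 10 mm wooden dowels at x = -52 and +52 mm that reach 46 mm above the base, the last 10 mm tapered; 24 mm clear between the dowels of a pair.
- free_slot (a point): centre of the empty slot, on top of the rack's base (12 mm above the table); axes as the rack: x along the slot, z up. A panel standing in it has its centre 30 mm above this point; either face may look either way.
- other_panel: dark panel of the same size standing on its long edge in the other slot; leave alone. Origin at its centre.
- glue_jar: amber glue jar, 60 mm diameter, 85 mm tall, origin at the centre of its underside; leave alone.
- bowl: small wooden bowl, 100 mm across, 35 mm tall, origin at the centre of its underside; leave alone.
- sanding_block: wooden sanding block with a cork sole, 55 x 100 x 30 mm, origin at the centre of its underside; leave alone.
Mind the look-alikes: they are no part of the job. Leave any green or yellow look-alike of the rest alone.

How it is judged:
On the way, in this order (a step that is already met when the one before it is completed fails the run):
1. the clamp handle is flipped over centre and open (joint above 1.2 rad) while the panel is still in its nest (within 15 mm) (value of joint clamp_handle above 1.2 rad and distance of panel from where it was at the start of the episode below 0.015 m), for 0.1 s.
2. the panel lies in the tilting rest, inlay up and tilted about 45 degrees, centre within 25 mm of the seat, let go and still (distance between panel and rest_seat below 0.025 m and angle between panel's own z axis and vertical between 0.62 and 0.95 rad and contact force between the fingers and panel below 0.1 N and linear speed of panel below 0.03 m/s), for 0.2 s.
At the end, for the whole second after the job is handed in: Clamp open (above 1.2 rad). Panel on a long edge in the empty slot: centre within 20 mm of the slot's centre along it, 9 mm across, 26 to 34 mm above the rack's base, faces within 0.22 rad of vertical, length within 0.14 rad of the slot; released, at rest (value of joint clamp_handle above 1.2 rad and x of panel in the frame of free_slot between -0.02 and 0.02 m and y of panel in the frame of free_slot between -0.009 and 0.009 m and z of panel in the frame of free_slot between 0.026 and 0.034 m and angle between panel's own z axis and vertical between 1.35 and 1.79 rad and angle between the x axis of panel and the x axis of rack, either way round below 0.14 rad and linear speed of panel below 0.02 m/s and angular speed of panel below 0.2 rad/s and contact force between the fingers and panel below 0.1 N); the robot touches nothing.
It fails at once if the panel is dropped: it falls free faster than 0.9 m/s (a fall of about 4 cm) (linear speed of panel above 0.9 m/s and contact force between the fingers and panel below 0.05 N).
It fails at once if the other panel is moved more than 25 mm (distance of other_panel from where it was at the start of the episode above 0.025 m).
It fails at once if the glue jar is moved more than 30 mm (distance of glue_jar from where it was at the start of the episode above 0.03 m).
It fails at once if the bowl is moved more than 30 mm (distance of bowl from where it was at the start of the episode above 0.03 m).
It fails at once if the sanding block is moved more than 30 mm (distance of sanding_block from where it was at the start of the episode above 0.03 m).
It also fails if it takes over 64 s, if anything falls off the work surface, if the arm or the gripper's body presses on something with over 40 N, if the wrist force passes 120 N, or if a joint passes its speed limit or range.

## Robot

A 6-joint arm with a two-finger parallel gripper is mounted at the origin on the work surface. World frame = base frame: x ahead of the robot, y to its left, z up, the work surface at z = 0. Lengths are in m, angles in rad, forces in N, time in s.
With the tool pointing down it reaches from about 0.325 to 0.9 m from the base axis. Payload 6.1 kg.
Tool frame: the origin (TCP) lies midway between the tips of the shut fingers; the grasp point (between the pads) lies 19 mm behind it (arm.hold_point_z is the distance from the TCP to the grasp point, in m); z points along the fingers, y is the direction in which the jaws open and shut (so a half turn about z gives the same grasp; the last joint's range is limited). The gripper opens to 87 mm and grips with 3 to 60 N. Pads are 19 mm wide; open, the fingers measure 117 mm over their backs; the gripper's body (75 mm by 190 mm) begins 51 mm behind the grasp point.
Start: joints at [-1.459, 0.22, 1.526, -0, 1.395, -0.126], TCP at [0.147, -0.607, 0.223] pointing down, gripper open.
Joint ranges: [-2.98, 2.98], [-0.91, 2.08], [0.09, 2.57], [-1.24, 4.39], [0.2, 2.65], [-2.68, 2.68]. Speed limits (rad/s): [2.57, 2.57, 3.01, 3.14, 3.14, 3.14].

## Interface

Orientations are given as a rotation vector (axis times angle).
In Python, from plant import arm gives the robot as it stands. The module is installed in compiled form; this text tells all that it offers. Calls block until the motion is done:
- arm.move_to(position, orientation): joint-space move of the TCP to a pose.
- arm.move_linear(position, vel=0.15, rot=None): straight line of the TCP; rot=None keeps the orientation; vel is the mean speed in m/s.
- arm.move_joints(angles): joint-space move.
- arm.command_gripper(opening): finger opening in m; the grip force is fixed at half the most; returns when the fingers have stopped.
- arm.hold(seconds).
- arm.solve_ik(position, orientation): joint angles nearest the present ones, or None.
- arm.observe(): the state.
- arm.grab_frame(name): name is "scene" or "side" or "wrist"; returns (picture, depth): 400x640x3 uint8, red, green, blue; 400x640 float32, m along the optical axis (not along the pixel's ray), 0 where there is no reading.
- arm.calibration(name): a dict with "fx", "fy", "cx", "cy" (pixels), "world_to_cam" (4x4, takes a point from world to camera coordinates). Camera axes: x right, y up, looking along -z (the intrinsics and any distortion apply to the point x, -y, -z); pixel columns grow to the right and rows downward; lengths in m; the calibration is good to about 2 mm. The wrist camera is an equidistant fisheye: a pixel r from the principal point sees the ray r / f radians off the axis. A picture is of the moment at which its call begins: read the wrist's pose just before it. calibration takes no time and is no camera call; for the wrist camera it gives the pose at the moment of the call.
A pose or a line that the arm cannot do raises arm.IKError and nothing moves.
- arm.sign_off(): hands the job in, once; it reports no verdict.
The state is a dict: "clock": time; "qpos": joint angles; "qvel": joint speeds; "effort": joint torques, N m; "tool_pos": TCP position; "tcp_rot": TCP orientation; "wrist_force": force on the tool from outside, world axes, zero at the start; "ft_torque": the same for the moment, N m; "finger_gap": finger opening in m.
Only numpy, scipy, OpenCV 4.12 (cv2) and the standard library are available. Lean on these libraries where they do the work, as an engineer would, in place of code of your own. Each camera call takes 0.05 s, during which the arm holds its last target.

## Working session

There is one attempt and no reset: what is moved stays moved. The work goes in short steps, each a Python script; the robot and the scene stay as the last script left them, time stands still between calls to the robot, and variables do not carry over. Pictures are saved under pics/ and viewed, and the job is handed in when it is done.

```bash
mkdir -p pics; ls; cat > h.py <<'E'
import numpy as np, cv2
from scipy.spatial.transform import Rotation as R
from plant import arm
def save(name,fn,crop=None,scale=1):
    im,d=arm.grab_frame(name)
    np.savez('pics/'+fn+'.npz',im=im,d=d,**{k:np.array(v) for k,v in arm.calibration(name).items()})
    cv2.imwrite('pics/'+fn+'.png',im[:,:,::-1]); return im,d
def load(fn):
    return np.load('pics/'+fn+'.npz')
def pt(z,u,v):
    # depth -> world (pinhole)
    d=float(z['d'][int(round(v)),int(round(u))])
    c=np.array([(u-z['cx'])/z['fx']*d,-(v-z['cy'])/z['fy']*d,-d,1])
    return (np.linalg.inv(z['world_to_cam'])@c)[:3]
def ptz(z,u,v,h):
    M=np.linalg.inv(z['world_to_cam']); o=M[:3,3]
    r=M[:3,:3]@np.array([(u-z['cx'])/z['fx'],-(v-z['cy'])/z['fy'],-1])
    return o+r*(h-o[2])/r[2]
def proj(z,p):
    c=z['world_to_cam']@np.r_[p,1]; return np.array([z['cx']+z['fx']*c[0]/-c[2], z['cy']+z['fy']*-c[1]/-c[2]])
def crop(fn,x0,y0,x1,y1,s,out):
    im=cv2.imread('pics/'+fn+'.png')[y0:y1,x0:x1]
    cv2.imwrite('pics/'+out+'.png',cv2.resize(im,None,fx=s,fy=s,interpolation=cv2.INTER_CUBIC))
E
python3 - <<'E'
from h import *
for n in ("scene","side","wrist"):
    save(n,n+'0'); print(n,arm.calibration(n))
print(arm.observe())
E
```

```text
pics
scene {'fx': 489.4865425248767, 'fy': 489.4865425248767, 'cx': 317.2876043215456, 'cy': 199.03747187636924, 'world_to_cam': array([[-0.19471261,  0.98082773,  0.00799732,  0.12163535],
       [-0.83676637, -0.17035678,  0.52038506,  0.40441377],
       [ 0.51177049,  0.09463365,  0.85389428, -1.58745459],
       [ 0.        ,  0.        ,  0.        ,  1.        ]])}
side {'fx': 416.8190516850695, 'fy': 416.8190516850695, 'cx': 319.6842872593724, 'cy': 204.35889153612368, 'world_to_cam': array([[ 0.91541793, -0.40175576,  0.02454213, -0.52355565],
       [ 0.1929806 ,  0.49158843,  0.84917566, -0.2051733 ],
       [-0.35322584, -0.77261447,  0.52753993, -0.70047713],
       [ 0.        ,  0.        ,  0.        ,  1.        ]])}
wrist {'fx': 309.70691628693146, 'fy': 309.70691628693146, 'cx': 315.02903970478593, 'cy': 204.2711651915135, 'world_to_cam': array([[ 2.36678447e-01, -9.71587563e-01, -9.58805317e-04,
        -6.22563515e-01],
       [ 9.38910227e-01,  2.28971820e-01, -2.56942583e-01,
         3.21616010e-02],
       [ 2.49861757e-01,  5.99125394e-02,  9.66426195e-01,
        -3.89333095e-01],
       [ 0.00000000e+00,  0.00000000e+00,  0.00000000e+00,
         1.00000000e+00]])}
{'clock': 0.15, 'qpos': array([-1.45910209e+00,  2.21052062e-01,  1.52732201e+00, -5.47665957e-06,
        1.39465721e+00, -1.26107860e-01]), 'qvel': array([-0.00124845, -0.00214854, -0.00433543,  0.00269802, -0.00110081,
        0.00084198]), 'effort': array([ 5.24330280e-04, -4.95190179e+01, -3.87883973e+01,  7.00729410e-02,
        5.30394120e-02, -7.37614027e-05]), 'tool_pos': array([ 0.14716852, -0.60696222,  0.22169806]), 'tcp_rot': array([-3.11798308e+00, -3.72489988e-01, -7.81386730e-06]), 'wrist_force': array([-0.09596236, -0.76125928,  0.70325817]), 'ft_torque': array([ 0.03233143, -0.04005418,  0.00591722]), 'finger_gap': 0.08718424949260119}
```

View pics/scene0.png

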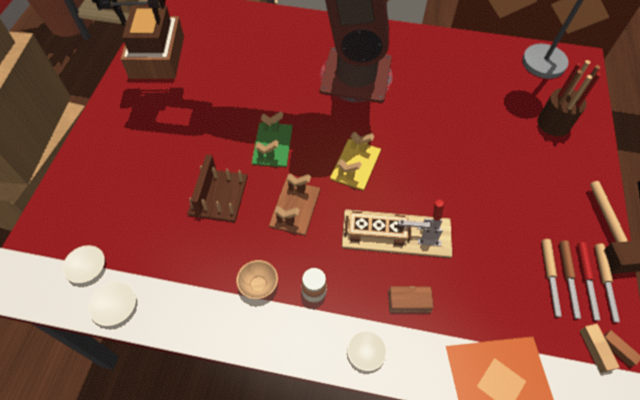

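View pics/side0.png

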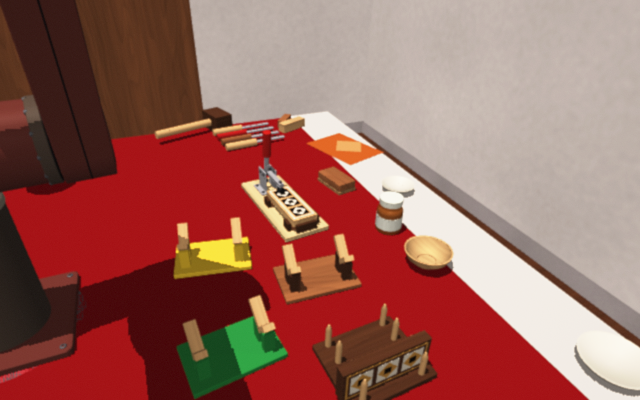

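View pics/wrist0.png

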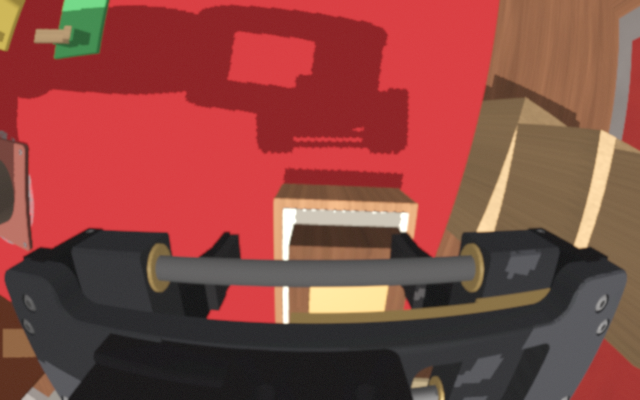

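The scene view shows the fixture with its red handle at about (398,230) and the rack at about (218,192). The jar is at (314,285), the bowl at (257,280) and the sanding block at (411,299). There are three rest-shaped things: green (272,143), yellow (356,160) and brown wood (296,205). The wooden one fits the description. I'll confirm it in enlarged crops.

```bash
python3 - <<'E'
from h import *
crop('scene0',180,140,340,260,5,'c_rr')
crop('scene0',330,180,470,285,5.7,'c_fx')
E
```

```text
(no output)
```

View pics/c_rr.png

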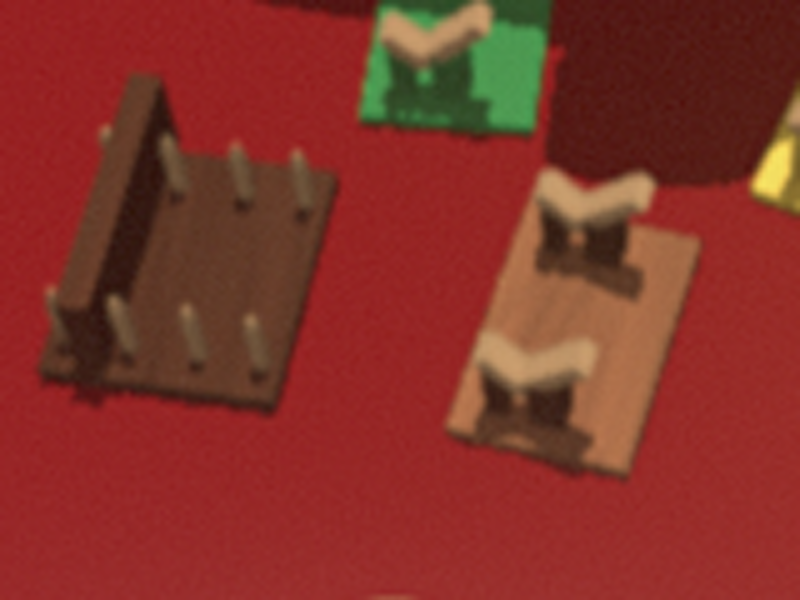

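View pics/c_fx.png

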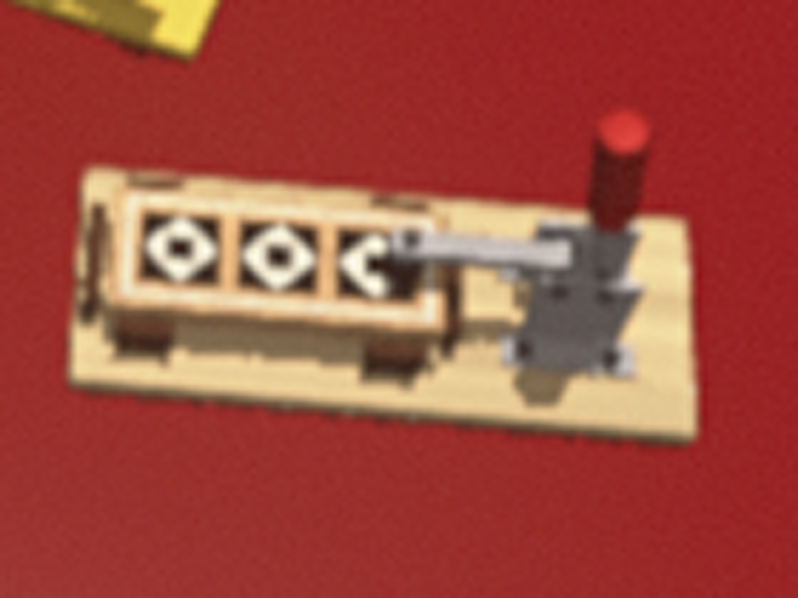

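The crop confirms the plain wooden rest, with pale V cheeks and a light brown base (base corners at about (269,226), (305,234), (320,188)). The rack's empty slot lies on the right-hand side between the dowels, and the dark panel is on the left. I'll fit the poses with the depth point cloud and the corners.

```bash
cat > fit.py <<'E'
from h import *
def cloud(z):
    d=z['d']; v,u=np.mgrid[:400,:640]
    c=np.stack([(u-z['cx'])/z['fx']*d,-(v-z['cy'])/z['fy']*d,-d,np.ones_like(d)],-1)
    return (c@np.linalg.inv(z['world_to_cam']).T)[...,:3]
def cc(o,s,p): return [(o[0]+(a+.5)/s-.5,o[1]+(b+.5)/s-.5) for a,b in p]
E
python3 - <<'E'
from fit import *
s=load('scene0'); P=cloud(s)
s2=load('side0'); P2=cloud(s2)
print('corners')
for nm,o,sc,h,pts in [('fix',(330,180),5.7,.012,[(88,168),(688,218),(692,430),(72,382)]),
   ('rest',(180,140),5,.010,[(447,428),(627,470),(700,240)]),
   ('rack',(180,140),5,.012,[(42,372),(273,402),(338,176)])]:
    q=[ptz(s,u,v,h) for u,v in cc(o,sc,pts)]
    for a in q: print(nm,a.round(4))
    print([round(float(np.linalg.norm(q[i+1]-q[i])),4) for i in range(len(q)-1)])
# table height check in depth
for nm,Q in (('scene',P),('side',P2)):
    Q=Q.reshape(-1,3)
    m=(Q[:,0]>.35)&(Q[:,0]<.75)&(abs(Q[:,1])<.4)
    print(nm,'z hist',np.histogram(Q[m,2],bins=np.arange(-.01,.03,.004)))
def rect(Q,c,r,lo,hi):
    Q=Q.reshape(-1,3); m=(np.hypot(Q[:,0]-c[0],Q[:,1]-c[1])<r)&(Q[:,2]>lo)&(Q[:,2]<hi)
    (a,b),(w,h),ang=cv2.minAreaRect((Q[m,:2]*1000).astype(np.float32)); return m.sum(),a,b,w,h,ang
for nm,u,v,r in [('fix',397,232,.17),('rest',296,207,.1),('rack',218,192,.11)]:
    c=ptz(s,u,v,.012); print(nm,c.round(3))
    for q in (P,P2): print('  ',np.round(rect(q,c,r,.006,.2),1), np.round(rect(q,c,r,.006,.017),1))
E
```

```text
corners
fix [0.512  0.0532 0.012 ]
fix [0.4829 0.3315 0.012 ]
fix [0.5915 0.3393 0.012 ]
fix [0.623  0.0646 0.012 ]
[0.2798, 0.1089, 0.2765]
rest [ 0.599  -0.1344  0.01  ]
rest [ 0.6044 -0.0367  0.01  ]
rest [ 0.4574 -0.0268  0.01  ]
[0.0979, 0.1474]
rack [ 0.61   -0.3527  0.012 ]
rack [ 0.6031 -0.2276  0.012 ]
rack [ 0.4573 -0.2326  0.012 ]
[0.1252, 0.1459]
scene z hist (array([  243,  6875, 16436,  4284,  2362,  2932,   726,   230,   231]), array([-0.01 , -0.006, -0.002,  0.002,  0.006,  0.01 ,  0.014,  0.018,
        0.022,  0.026]))
side z hist (array([    0,  6519, 24708,   621,  4762,  3944,   483,   497,   519]), array([-0.01 , -0.006, -0.002,  0.002,  0.006,  0.01 ,  0.014,  0.018,
        0.022,  0.026]))
fix [0.553 0.197 0.012]
   [4444.   571.1  189.1  303.3  303.4   89.8] [1977.   570.4  189.1  303.3  302.1   89.8]
   [3499.   584.   182.8  296.4  263.7   75.9] [1269.   583.4  182.9  296.4  262.4   75.9]
rest [ 0.532 -0.077  0.012]
   [1840.   529.7  -77.6  105.5  153.1   85.6] [1281.   529.7  -77.6  105.5  153.1   85.6]
   [3143.   525.7  -84.9  103.   149.5   86.1] [2063.   525.7  -84.9  103.   149.5   86.1]
rack [ 0.528 -0.295  0.012]
   [2479.   543.9 -298.3  145.9  183.6   88.6] [1552.   545.7 -297.6  146.5  179.6   89.7]
   [ 7.194e+03  5.266e+02 -2.996e+02  1.575e+02  1.317e+02  2.500e+00] [ 3.414e+03  5.268e+02 -2.996e+02  1.572e+02  1.317e+02  2.500e+00]
```

```bash
python3 - <<'E'
from h import *
crop('side0',260,225,450,400,4.2,'d_rr')
crop('side0',230,120,340,245,5,'d_fx')
E
```

```text
(no output)
```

View pics/d_rr.png

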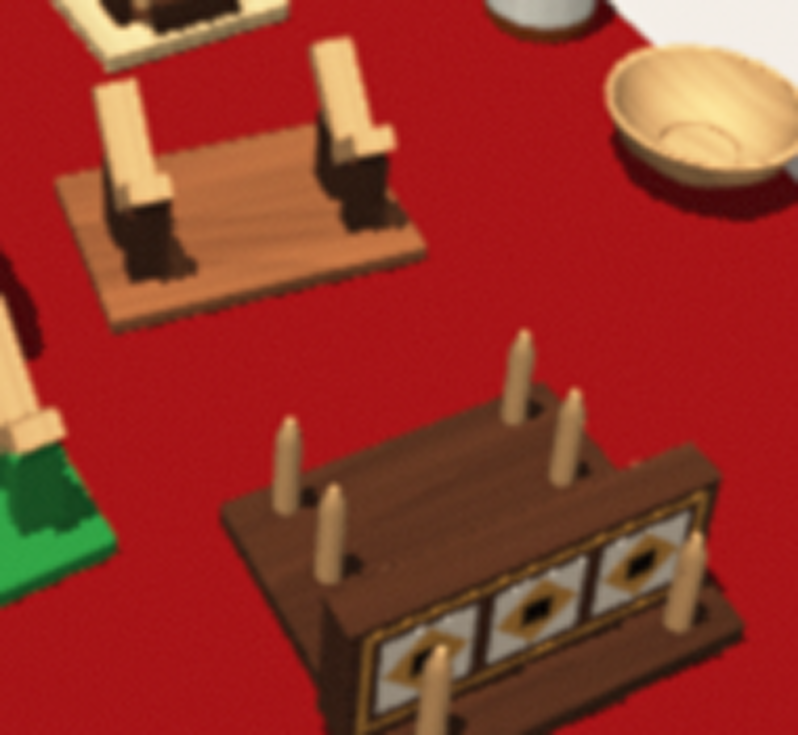

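View pics/d_fx.png

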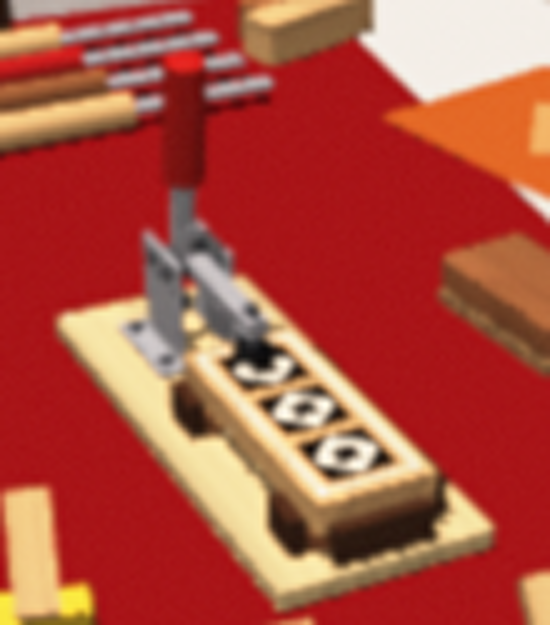

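```bash
cat > pose.py <<'E'
from fit import *
from scipy.optimize import least_squares
s=load('scene0'); e=load('side0')
A=lambda *p: cc((180,140),5,p); B=lambda *p: cc((260,225),4.2,p); C=lambda *p: cc((330,180),5.7,p); D=lambda *p: cc((230,120),5,p)
data={'rest':([(75,-50,10),(75,50,10),(-75,50,10)],A((447,428),(627,468),(700,240)),
              [(-75,50,10),(-75,-50,10),(75,-50,10)],B((55,180),(112,320),(425,245))),
 'rack':([(75,-65,12),(75,65,12),(-75,65,12),(-52,53,58),(-52,19,58),(-52,-19,58),(52,53,58),(52,19,58),(52,-19,58),(52,-53,58),(-52,-53,58)],
         A((42,372),(273,402),(338,176),(297,153),(238,145),(168,140),(252,315),(187,308),(117,297),(52,290),(105,130)),
         [(-75,65,12),(75,65,12),(75,-65,12),(-52,53,58),(-52,19,58),(52,53,58),(52,19,58),(-52,-53,58),(52,-53,58)],
         B((220,508),(545,385),(743,628),(290,420),(333,487),(523,333),(573,392),(437,648),(692,535))),
 'fix':([(-140,55,12),(140,55,12),(140,-55,12),(-140,-55,12)],C((88,168),(688,218),(692,430),(72,382)),
        [(140,55,12),(140,-55,12),(-140,55,12),(-140,-55,12)],D((58,318),(243,278),(278,592),(493,530)))}
init={'rest':(.53,-.08,-.067),'rack':(.53,-.297,.035),'fix':(.553,.195,1.67)}
def tf(p,m):
    m=np.array(m)/1000.; c,sn=np.cos(p[2]),np.sin(p[2])
    return np.c_[p[0]+c*m[:,0]-sn*m[:,1],p[1]+sn*m[:,0]+c*m[:,1],m[:,2]]
def fitp(nm,cams=(0,1)):
    d=data[nm]
    def res(p):
        r=[]
        for k,z in ((0,s),(1,e)):
            if k in cams:
                for w,c in zip(tf(p,d[2*k]),d[2*k+1]): r+=list(proj(z,w)-c)
        return np.array(r)
    q=least_squares(res,init[nm],loss='soft_l1'); return q.x,res(q.x)
if __name__=='__main__':
    for nm in data:
        for c in ((0,),(1,),(0,1)):
            p,r=fitp(nm,c); print(nm,c,p.round(4),'rms px',np.sqrt((r**2).mean()).round(2))
        print(r.reshape(-1,2).round(1).tolist())
E
python3 pose.py
```

```text
rest (0,) [ 0.5271 -0.0812 -0.0604] rms px 0.43
rest (1,) [ 0.526  -0.0859 -0.0617] rms px 0.54
rest (0, 1) [ 0.5264 -0.0835 -0.0533] rms px 0.78
[[-1.1, -0.3], [-0.3, 0.2], [-0.7, -1.1], [-0.9, -1.3], [-0.0, -0.4], [0.5, -1.2]]
rack (0,) [ 0.5313 -0.2945  0.0492] rms px 0.46
rack (1,) [ 0.5298 -0.2994  0.0403] rms px 0.75
rack (0, 1) [ 0.5304 -0.2977  0.0422] rms px 1.03
[[-2.2, -1.1], [-0.7, -0.3], [-0.7, -1.5], [-0.8, -0.2], [-1.3, -0.2], [-1.0, -1.1], [-1.3, 0.1], [-1.1, -0.3], [-1.4, -0.0], [-1.1, -0.4], [-0.6, -0.7], [-1.0, -2.5], [-0.8, -2.5], [0.6, -1.8], [-0.6, -0.9], [-0.4, -0.9], [0.1, -0.6], [0.1, -0.4], [-0.1, -0.6], [0.4, -0.5]]
fix (0,) [0.5523 0.1973 1.6777] rms px 0.52
fix (1,) [0.5507 0.1895 1.6627] rms px 0.46
fix (0, 1) [0.5522 0.1954 1.6694] rms px 0.94
[[-0.9, -0.4], [-0.9, 0.1], [0.3, 0.6], [-1.0, -1.0], [-0.7, -1.3], [-0.3, -1.8], [-0.0, -1.1], [0.3, -1.7]]
```

```bash
python3 - <<'E'
from fit import *
o=arm.observe(); T=np.eye(4); T[:3,:3]=R.from_rotvec(o['tcp_rot']).as_matrix(); T[:3,3]=o['tool_pos']
C=np.linalg.inv(arm.calibration('wrist')['world_to_cam'])
print(np.linalg.inv(T)@C)
s=load('scene0')
for n,u,v,h in [('yellow',356,160,0),('green',272,143,0),('jar',314,285,.04),('bowl',257,280,.02),('block',411,299,.02)]: print(n,ptz(s,u,v,h).round(3))
def Rm(zax,yax):
    z=np.array(zax,float);z/=np.linalg.norm(z);y=np.array(yax,float);y-=z*(y@z);y/=np.linalg.norm(y);return np.c_[np.cross(y,z),y,z]
def ik(p,M): 
    q=arm.solve_ik(p,R.from_matrix(M).as_rotvec()); return None if q is None else np.round(q,2)
def fr(x,y,yaw): 
    c,n=np.cos(yaw),np.sin(yaw); return np.array([[c,-n,0],[n,c,0],[0,0,1.]]),np.array([x,y,0])
Ff,of=fr(.552,.195,1.669); Fr,orr=fr(.5265,-.0835,-.06); Fk,ok=fr(.5305,-.297,.045)
for sg in (1,-1):
    print('sign',sg)
    M=Rm([0,0,-1],Ff@[0,sg,0])
    print('push',ik(of+Ff@[.05,0,.145],M), ik(of+Ff@[.12,0,.145],M)); print('grasp',ik(of+Ff@[-.052,0,.018],M),ik(of+Ff@[-.052,0,.2],M))
    M=Rm(Fr@[0,1,-1],Fr@[0,sg,sg]); zc=Fr@np.array([0,1,-1])/2**.5
    c=orr+Fr@[0,.00285,.0776]
    print('rest place',ik(c+zc*.015,M),ik(c-zc*.1,M))
    M=Rm(Fr@[0,-1,-1],Fr@[0,sg,-sg]); zc=Fr@np.array([0,-1,-1])/2**.5
    print('regrasp',ik(c+zc*.0,M),ik(c-zc*.1,M))
    M=Rm([0,0,-1],Fk@[0,sg,0]); c=ok+Fk@[0,.036,.040]
    print('rack',ik(c,M),ik(c+[0,0,.12],M))
E
```

```text
[[ 1.14274083e-03  9.66380594e-01  2.57113287e-01  6.96488385e-02]
 [ 9.99999237e-01 -9.83769014e-04 -7.46926277e-04 -1.92813555e-03]
 [-4.68874974e-04  2.57113944e-01 -9.66380981e-01 -1.62215589e-01]
 [ 0.00000000e+00  0.00000000e+00  0.00000000e+00  1.00000000e+00]]
yellow [0.337 0.057 0.   ]
green [ 0.326 -0.195  0.   ]
jar [0.75  0.017 0.04 ]
bowl [ 0.757 -0.124  0.02 ]
block [0.731 0.25  0.02 ]
sign 1
push None None
grasp None None
rest place [-0.68  0.47  1.74  0.62  1.48 -2.42] [-0.78  0.43  1.61  0.56  1.67 -2.4 ]
regrasp [ 0.15  0.38  1.83 -0.81  1.26 -0.96] [ 0.27  0.33  1.75 -0.74  1.43 -0.99]
rack [-0.59  0.33  1.76 -0.    1.05 -2.21] [-0.59  0.19  1.68 -0.    1.27 -2.21]
sign -1
push [0.29 0.23 1.67 0.   1.25 0.19] [0.4  0.28 1.6  0.   1.26 0.3 ]
grasp [0.11 0.34 1.8  0.   1.   0.02] [0.11 0.12 1.68 0.   1.34 0.02]
rest place [-0.68  0.47  1.74  0.62  1.48  0.72] [-0.78  0.43  1.61  0.56  1.67  0.74]
regrasp [ 0.15  0.38  1.83 -0.81  1.26  2.18] [ 0.27  0.33  1.75 -0.74  1.43  2.15]
rack [-0.59  0.33  1.76 -0.    1.05  0.93] [-0.59  0.19  1.68 -0.    1.27  0.93]
```

```bash
cat >> h.py <<'E'
def Rm(zax,yax):
    z=np.array(zax,float);z/=np.linalg.norm(z);y=np.array(yax,float);y-=z*(y@z);y/=np.linalg.norm(y);return np.c_[np.cross(y,z),y,z]
def rv(M): return R.from_matrix(M).as_rotvec()
def wproj(z,P):
    P=np.atleast_2d(P); c=(np.c_[P,np.ones(len(P))]@z['world_to_cam'].T)[:,:3]; x,y,w=c[:,0],-c[:,1],-c[:,2]
    r=np.hypot(x,y); th=np.arctan2(r,w); return np.c_[z['cx']+z['fx']*th*x/r, z['cy']+z['fy']*th*y/r]
def wsave(fn):
    cal=arm.calibration('wrist'); im,d=arm.grab_frame('wrist')
    np.savez('pics/'+fn+'.npz',im=im,d=d,**{k:np.array(v) for k,v in cal.items()}); cv2.imwrite('pics/'+fn+'.png',im[:,:,::-1])
def st():
    o=arm.observe(); print('t',round(o['clock'],2),'p',o['tool_pos'].round(4),'F',o['wrist_force'].round(1),'gap',round(o['finger_gap'],4)); return o
E
python3 - <<'E'
from h import *
M=rv(Rm([0,0,-1],[1,0.05,0]))
arm.move_to([.53,-.34,.27],M); st(); wsave('w1')
arm.move_to([.53,-.13,.27],M); st(); wsave('w2')
M=rv(Rm([0,0,-1],[np.sin(1.669),-np.cos(1.669),0]))
arm.move_to([.555,.12,.27],M); st(); wsave('w3')
E
```

```text
t 1.87 p [ 0.5293 -0.341   0.2698] F [-0.7 -0.6  0.4] gap 0.0869
t 2.77 p [ 0.5302 -0.1312  0.2702] F [ 0.5  0.4 -0.7] gap 0.0869
t 3.8 p [0.5553 0.1186 0.2698] F [ 0.  -1.1  0.1] gap 0.087
```

View pics/w1.png

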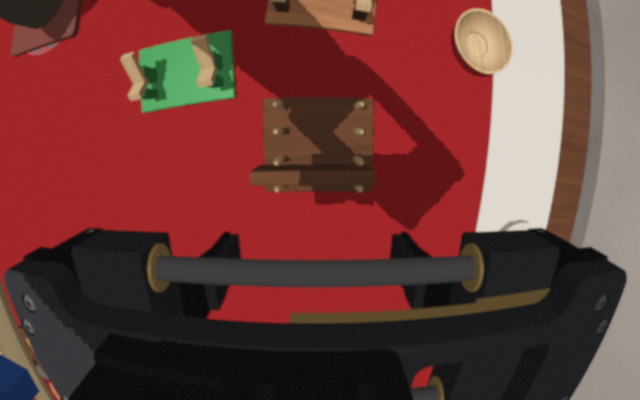

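View pics/w2.png

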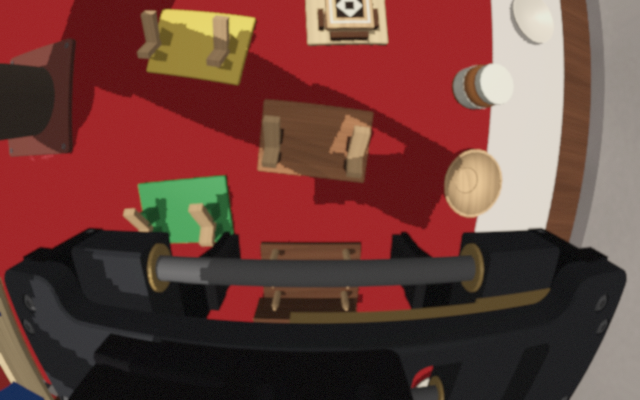

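View pics/w3.png

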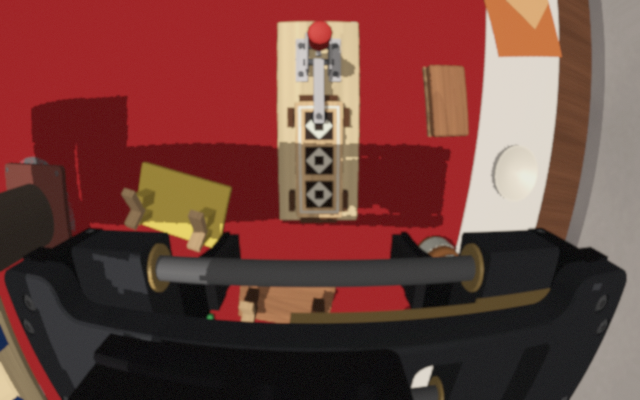

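The three wrist views show the rack at about (319,145) in w1, the wooden rest at (315,140) in w2 and the fixture at (318,120) in w3, with the handle's top at (320,33). I'll enlarge each one to read the corners.

```bash
python3 - <<'E'
from h import *
crop('w1',240,85,390,200,5,'e1'); crop('w2',245,90,385,190,5,'e2'); crop('w3',260,5,380,115,5,'e3a'); crop('w3',260,110,380,225,5,'e3b')
E
```

```text
(no output)
```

View pics/e1.png

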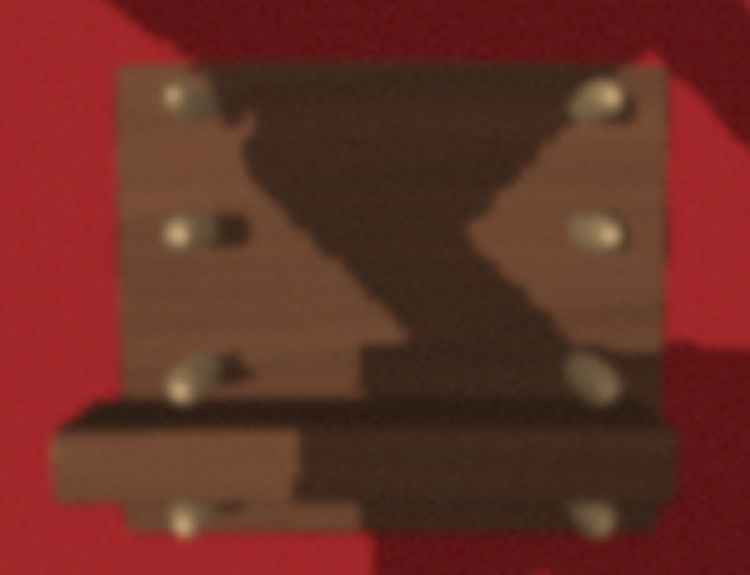

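View pics/e2.png

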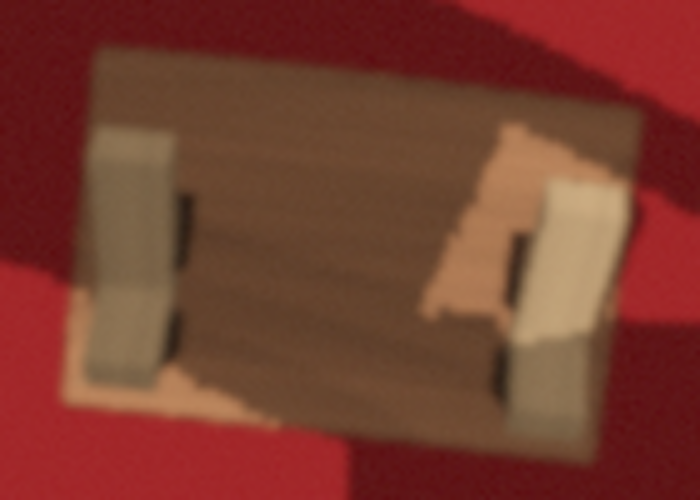

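View pics/e3a.png

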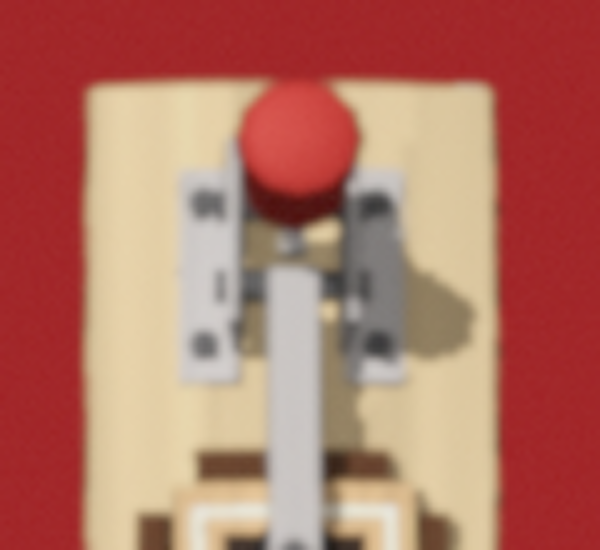

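View pics/e3b.png

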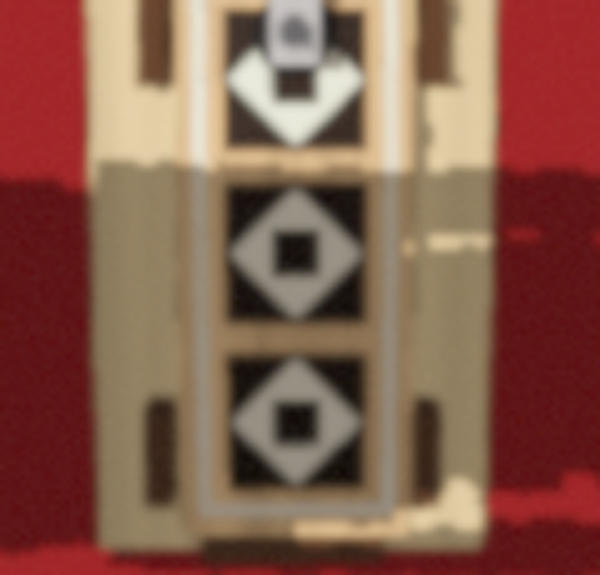

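```bash
cat > pose2.py <<'E'
from pose import *
w={k:load(k) for k in ('w1','w2','w3')}
W={'rack':('w1',[(-75,65,12),(75,65,12),(-75,-65,12),(75,-65,12),(-52,53,58),(52,53,58),(-52,19,58),(52,19,58),(-52,-19,58),(52,-19,58),(-52,-53,58),(52,-53,58)],
  cc((240,85),5,[(118,68),(667,70),(128,530),(655,530),(177,97),(607,97),(178,233),(608,232),(183,385),(597,388),(184,522),(600,522)])),
 'rest':('w2',[(-75,50,10),(75,50,10),(-75,-50,10),(75,-50,10)],cc((245,90),5,[(97,50),(640,110),(65,403),(595,462)])),
 'fix':('w3',[(140,55,12),(140,-55,12),(-140,55,12),(-140,-55,12)],cc((260,5),5,[(85,83),(495,83)])+cc((260,110),5,[(98,550),(487,550)]))}
if __name__=='__main__':
    for nm,(k,m,c) in W.items():
        f=lambda p:(wproj(w[k],tf(p,m))-c).ravel()
        q=least_squares(f,init[nm],loss='soft_l1'); print(nm,q.x.round(4),np.sqrt((f(q.x)**2).mean()).round(2)); print(f(q.x).reshape(-1,2).round(1).tolist())
        if nm=='fix':
            for h,px in [(.042,cc((260,110),5,[(297,253)])[0]),(.062,cc((260,5),5,[(294,285)])[0]),(.173,cc((260,5),5,[(299,137)])[0])]:
                g=least_squares(lambda v:(wproj(w[k],[[v[0],v[1],h]])-px).ravel(),[.55,.2]).x
                c_,n_=np.cos(q.x[2]),np.sin(q.x[2]); d=g-q.x[:2]; print('h',h,'world',g.round(4),'fixture xy',(c_*d[0]+n_*d[1]).round(4),(-n_*d[0]+c_*d[1]).round(4))
E
python3 pose2.py
```

```text
rack [ 0.5301 -0.2967  0.049 ] 0.69
[[-1.0, -1.0], [0.4, -1.2], [-1.0, 0.4], [0.6, 0.4], [-0.3, -0.8], [0.6, -0.6], [-0.2, -0.0], [0.1, 0.3], [-0.7, 0.7], [1.7, 0.2], [-0.2, 0.5], [0.3, 0.5]]
rest [ 0.5265 -0.0827 -0.0603] 0.54
[[-0.4, -0.6], [0.8, -0.4], [-0.5, 0.7], [0.3, 0.4]]
fix [0.5511 0.1957 1.6719] 0.37
[[0.6, 0.1], [-0.5, 0.1], [0.4, 0.0], [-0.5, -0.2]]
h 0.042 world [0.5572 0.1443] fixture xy -0.0517 -0.0009
h 0.062 world [0.5442 0.265 ] fixture xy 0.0697 -0.0002
h 0.173 world [0.5435 0.2689] fixture xy 0.0736 0.0001
```

The wrist fits agree with the other cameras to within 2–4 mm, and the panel centre comes out at fixture x −52, as specified. Next is the clamp: push the grip from the panel side with the fingers closed.

```bash
cat >> h.py <<'E'
def fr(x,y,yaw):
    c,n=np.cos(yaw),np.sin(yaw); return np.array([[c,-n,0],[n,c,0],[0,0,1.]]),np.array([x,y,0.])
Ff,of=fr(.5511,.1957,1.670); Fr,orr=fr(.5265,-.0830,-.0605); Fk,ok=fr(.5301,-.2967,.047)
E
python3 - <<'E'
from h import *
M=rv(Rm([0,0,-1],Ff@[0,-1,0])); f=lambda x,z,y=0: of+Ff@[x,y,z]
arm.command_gripper(0.0)
arm.move_to(f(.03,.20),M); arm.move_linear(f(.03,.145),.1); st()
for x in (.05,.06,.07,.08,.09,.10,.11,.12,.128):
    arm.move_linear(f(x,.145),.06); o=st()
arm.hold(.3); st()
arm.move_linear(f(.12,.27),.2)
arm.command_gripper(.085)
save('side','s2'); save('scene','sc2'); st()
crop('s2',200,60,360,245,3.2,'s2c'); crop('sc2',330,150,490,285,4,'sc2c')
E
```

```text
t 6.65 p [0.5486 0.2254 0.1455] F [-0.5 -0.1 -0.5] gap 0.0005
t 7.13 p [0.546  0.246  0.1451] F [ 0.1  0.5 -0.1] gap 0.0004
t 7.45 p [0.5456 0.2547 0.1455] F [ 0.4 -5.6  3.4] gap 0.0004
t 7.77 p [0.5448 0.2647 0.1456] F [ 0.2 -4.5  5.1] gap 0.0003
t 8.08 p [0.5437 0.2751 0.1455] F [ 1.4 -3.8  4.1] gap 0.0001
t 8.4 p [0.5423 0.2854 0.1448] F [ 2.6 -1.2  1.3] gap 0.0004
t 8.72 p [0.5405 0.2956 0.1444] F [ 0.9 -0.9 -0. ] gap 0.0007
t 9.03 p [0.5399 0.306  0.145 ] F [-0.2  0.6 -0.3] gap 0.0008
t 9.35 p [0.5391 0.3157 0.1451] F [-0.1 -0.2 -0.2] gap 0.0005
t 9.63 p [0.5384 0.3235 0.145 ] F [ 0.2  0.4 -0.1] gap 0.0002
t 9.93 p [0.5385 0.3229 0.145 ] F [ 0.   0.6 -0.2] gap 0.0006
t 12.3 p [0.5392 0.3151 0.27  ] F [ 0.  -0.2  0.9] gap 0.0848
```

View pics/s2c.png

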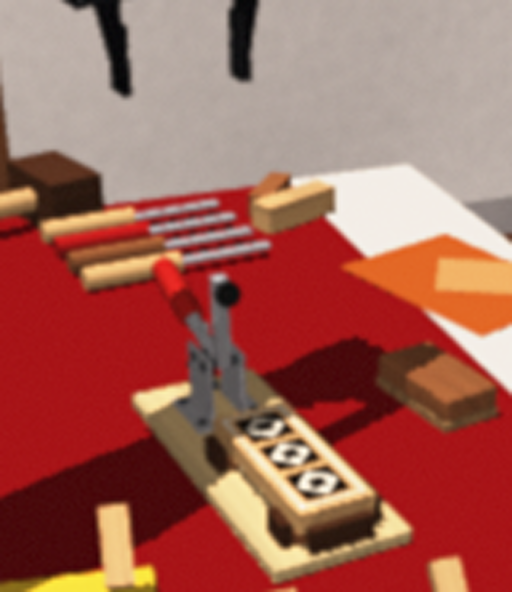

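View pics/sc2c.png

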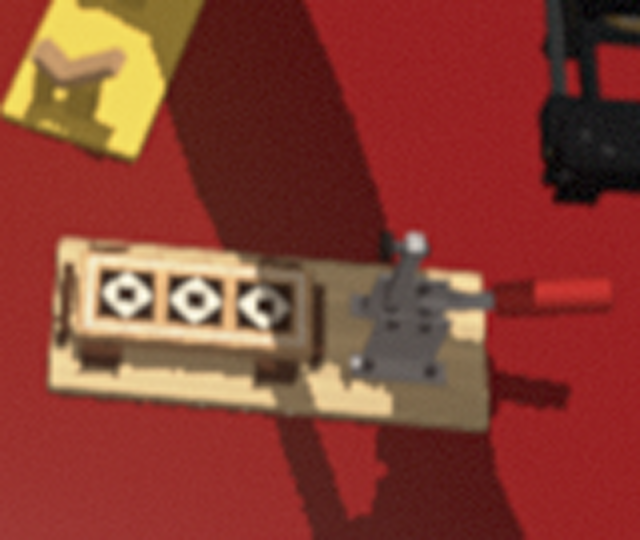

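The clamp is open: the press arm stands upright and the red handle lies back at about (570,290) in the crop. The panel is still in its nest. Next I'll grasp the panel.

```bash
python3 - <<'E'
from h import *
M=rv(Rm([0,0,-1],Ff@[0,-1,0])); f=lambda x,z,y=0: of+Ff@[x,y,z]
arm.move_to(f(-.052,.20),M); arm.move_linear(f(-.052,.018),.12); st()
arm.command_gripper(.03); st()
arm.move_linear(f(-.052,.07),.08); st()
arm.move_linear(f(-.052,.22),.2); o=st()
save('side','s3'); save('scene','sc3')
crop('s3',150,60,400,245,3,'s3c'); crop('sc3',280,130,480,285,4,'sc3c')
E
```

```text
t 14.73 p [0.557  0.144  0.0189] F [ 0.6 -1.3  0.3] gap 0.0848
t 15.3 p [0.5565 0.144  0.0182] F [0.2 0.1 1.6] gap 0.0596
t 16.1 p [0.556  0.1439 0.0698] F [ 0.7  0.  -2.1] gap 0.0597
t 17.0 p [0.5553 0.1438 0.2182] F [ 0.1  0.7 -1. ] gap 0.06
```

View pics/s3c.png

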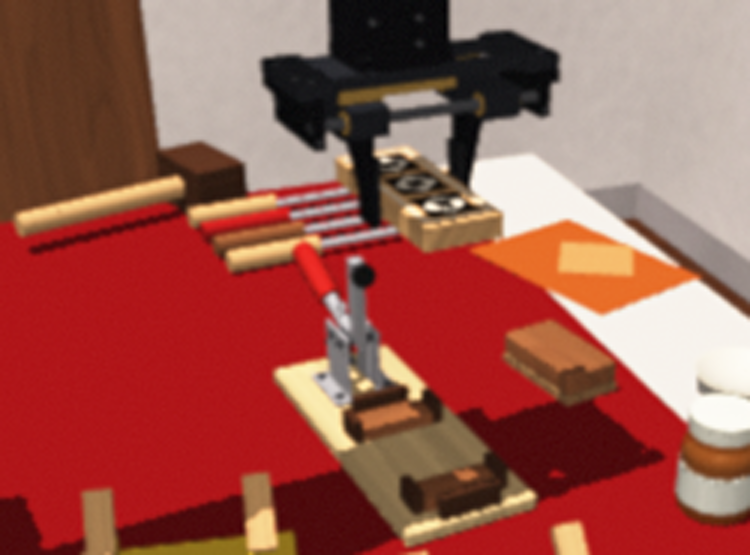

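View pics/sc3c.png

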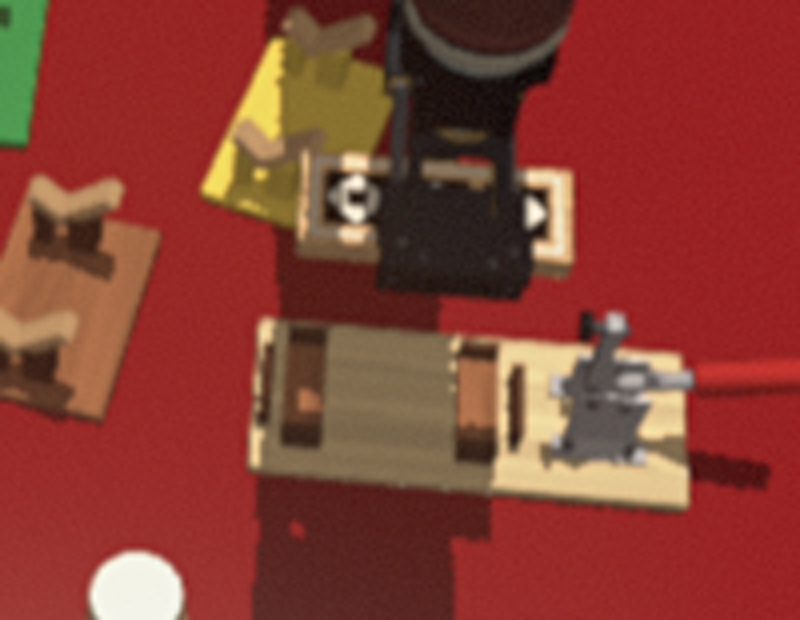

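The panel is held level (gap 60 mm) and clear of the fixture. Next I'll tilt it and bring it over the rest.

```bash
python3 - <<'E'
from h import *
Mt=Rm(Fr@[0,1,-1],Fr@[0,-1,-1]); zc=Mt[:,2]; M=rv(Mt)
c=orr+Fr@[0,.00285,.0776]+zc*.0148
arm.move_to(c+[0,0,.10],M); st()
arm.move_linear(c+[0,0,.03],.12); o=st()
save('side','s4'); save('scene','sc4')
crop('s4',220,180,420,330,4,'s4c'); crop('sc4',220,120,400,255,4.4,'sc4c')
E
```

```text
t 18.03 p [ 0.5272 -0.0693  0.1668] F [-0.9  0.8 -0.9] gap 0.0596
t 18.77 p [ 0.5277 -0.0695  0.0975] F [ 0.2 -0.8 -1.3] gap 0.0601
```

View pics/s4c.png

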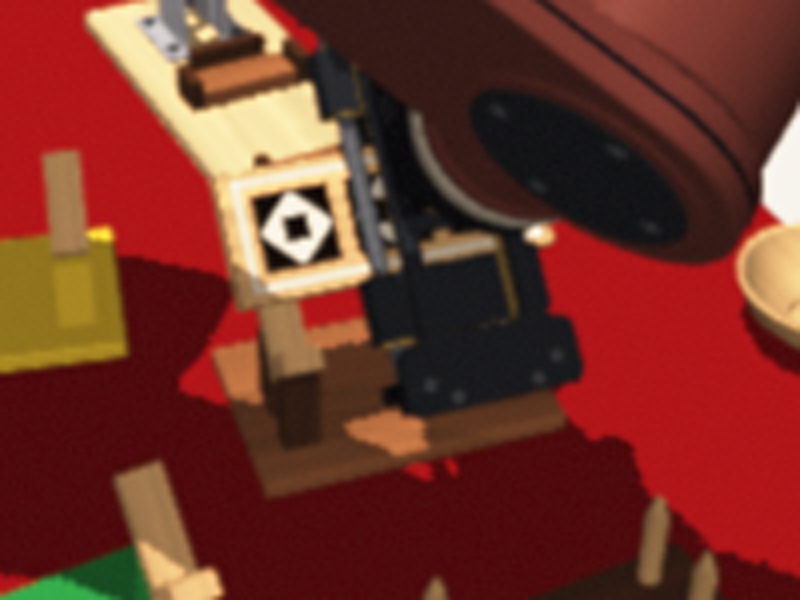

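View pics/sc4c.png

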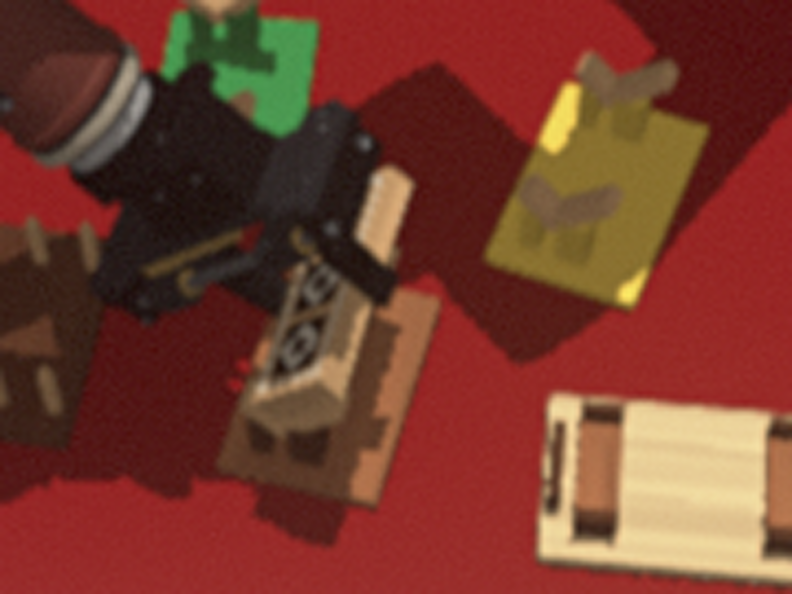

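The panel is tilted inlay up over the rest, with its ends overhanging both cheeks and its long axis parallel to the base. Next I'll lower it with force checks.

```bash
python3 - <<'E'
from h import *
Mt=Rm(Fr@[0,1,-1],Fr@[0,-1,-1]); zc=Mt[:,2]
c=orr+Fr@[0,.00285,.0776]+zc*.0148
arm.move_linear(c+[0,0,.006],.08); arm.hold(.15); F0=st()['wrist_force']
for h in (.004,.002,.0005,-.001,-.0025,-.004):
    arm.move_linear(c+[0,0,h],.05); arm.hold(.1); o=st(); d=o['wrist_force']-F0; print(h,d.round(1))
    if d[2]>4 or np.linalg.norm(d)>6: break
save('side','s5'); crop('s5',220,180,420,330,4,'s5c')
E
```

```text
t 19.47 p [ 0.5275 -0.0698  0.0733] F [ 0.4 -0.1 -1.4] gap 0.0595
t 19.82 p [ 0.5273 -0.0697  0.0712] F [ 0.  -0.7 -1.8] gap 0.0602
0.004 [-0.3 -0.6 -0.4]
t 20.17 p [ 0.5273 -0.0697  0.0691] F [ 0.2  0.2 -1.5] gap 0.0597
0.002 [-0.1  0.3 -0.1]
t 20.52 p [ 0.5276 -0.0699  0.068 ] F [-0.2  0.1  2.5] gap 0.06
0.0005 [-0.6  0.1  3.9]
t 20.87 p [ 0.5277 -0.0701  0.0678] F [-2.9 -3.4  9.9] gap 0.0597
-0.001 [-3.2 -3.4 11.2]
```

View pics/s5c.png

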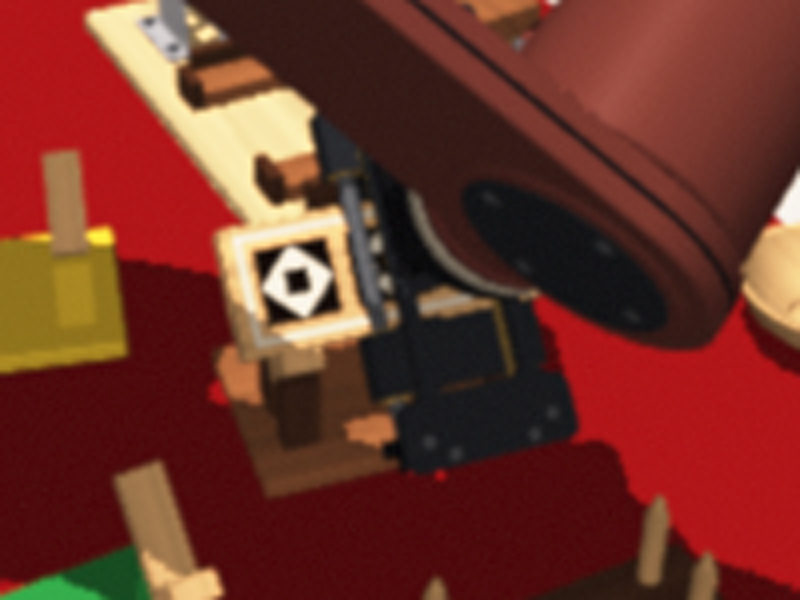

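Contact came at the expected height. I'll release and back out along the tool axis.

```bash
python3 - <<'E'
from h import *
Mt=Rm(Fr@[0,1,-1],Fr@[0,-1,-1]); zc=Mt[:,2]
c=orr+Fr@[0,.00285,.0776]+zc*.0148
arm.move_linear(c+[0,0,.0003],.05)
arm.command_gripper(.078); arm.hold(.3); st()
arm.move_linear(c-zc*.10,.15); st()
arm.move_linear(c-zc*.10+[0,0,.10],.2); st()
save('side','s6'); save('scene','sc6'); wsave('w6')
crop('s6',220,180,420,330,4,'s6c'); crop('sc6',220,120,400,255,4.4,'sc6c')
E
```

```text
t 22.12 p [ 0.5273 -0.0697  0.0674] F [-0.  -1.1 -0.3] gap 0.0777
t 22.93 p [ 0.5226 -0.1397  0.1372] F [-0.2 -0.6 -0.6] gap 0.0781
t 23.58 p [ 0.5226 -0.1398  0.2366] F [ 0.9  1.2 -0.1] gap 0.0778
```

View pics/s6c.png

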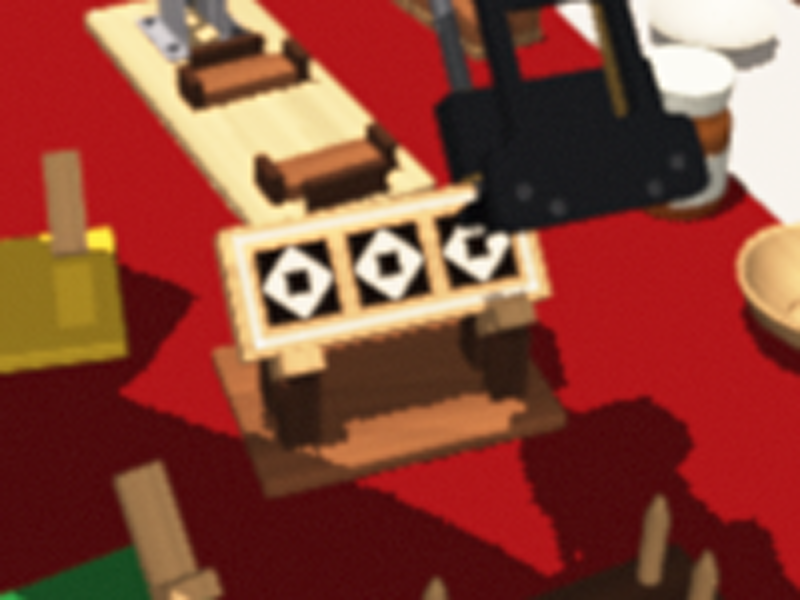

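View pics/sc6c.png

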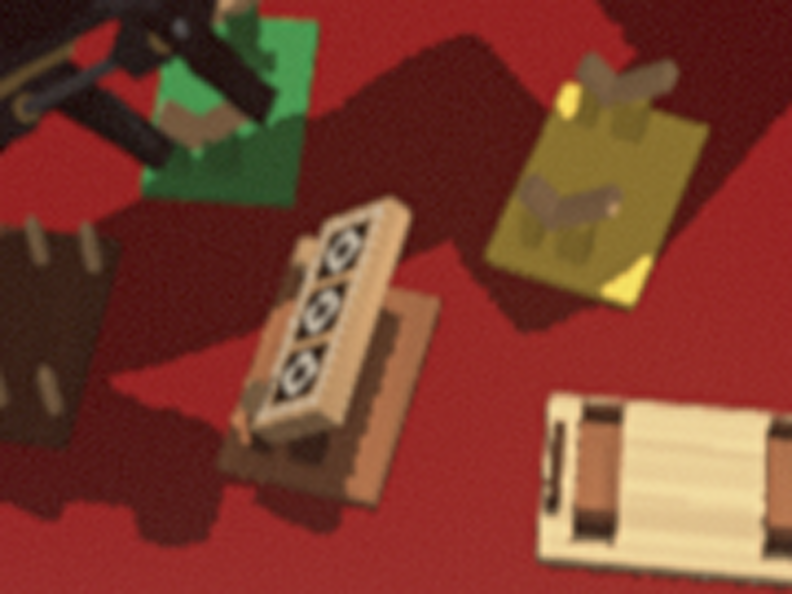

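```bash
python3 - <<'E'
from fit import *
n=np.array([0,-1,1])/2**.5
seat=np.array([0,.00285,.0776])
for k,pose,px,o,s in [('sc6',(.5271,-.0812,-.0604),(319,312),(220,120),4.4),('s6',(.526,-.0859,-.0617),(389,265),(220,180),4)]:
    F,oo=fr(*pose); z=load(k); u=np.array(cc(o,s,[px])[0])
    print(k,'meas',u.round(1),'pred',proj(z,oo+F@(seat+.009*n)).round(1),'10mm along x moves',(proj(z,oo+F@(seat+.009*n+[.01,0,0]))-proj(z,oo+F@(seat+.009*n))).round(1))
w=load('w6'); 
print('wrist pred',wproj(w,[orr+Fr@(seat+.009*n)]).round(1))
E
```

```text
sc6 meas [292.1 190.5] pred [292.6 190.6] 10mm along x moves [-1.1  3.2]
s6 meas [316.9 245.9] pred [317.4 245.5] 10mm along x moves [ 5.1 -1. ]
wrist pred [[384.2 191.3]]
```

View pics/w6.png

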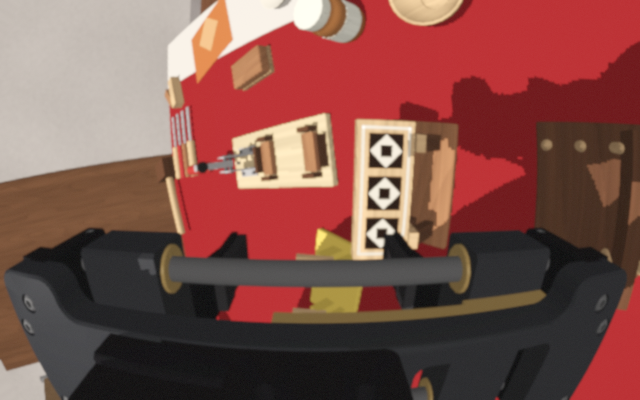

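The panel is seated within about 1 mm of the predicted centre in every view: scene (292,190), side (317,246), wrist (384,193). Next I'll regrasp it by the upper long edge from the +y side.

```bash
python3 - <<'E'
from h import *
arm.move_to([.525,-.05,.32],rv(Rm([0,0,-1],Fr@[0,-1,0])))
Mt=Rm(Fr@[0,-1,-1],Fr@[0,-1,1]); zc=Mt[:,2]; M=rv(Mt)
c=orr+Fr@[0,.00285,.0776]+zc*.002
arm.command_gripper(.042)
arm.move_to(c-zc*.13,M); st()
arm.move_linear(c-zc*.045,.12); st()
save('side','s7'); save('scene','sc7')
crop('s7',220,180,420,330,4,'s7c'); crop('sc7',220,120,400,255,4.4,'sc7c')
E
```

```text
t 26.02 p [0.5326 0.0105 0.1687] F [ 0.7 -0.6  0.2] gap 0.0418
t 26.88 p [ 0.5291 -0.0499  0.1088] F [ 0.3 -0.6 -0.7] gap 0.0424
```

View pics/s7c.png

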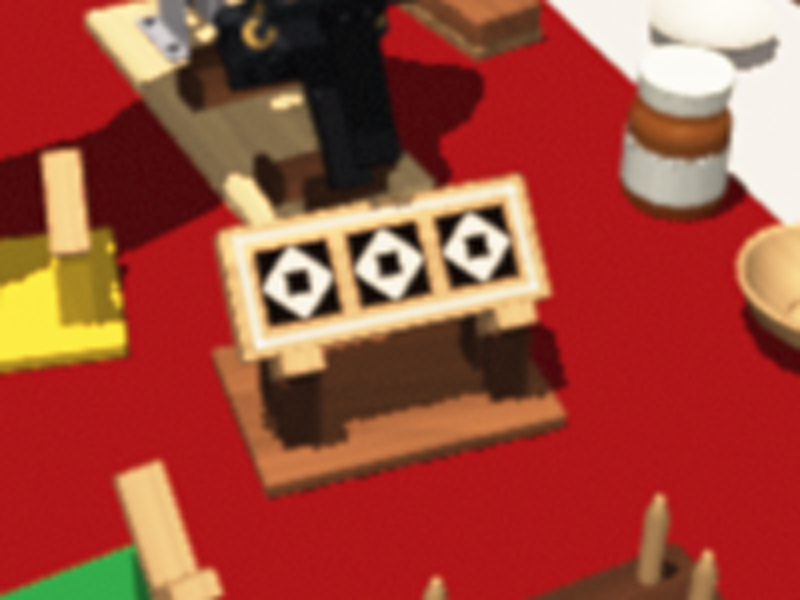

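View pics/sc7c.png

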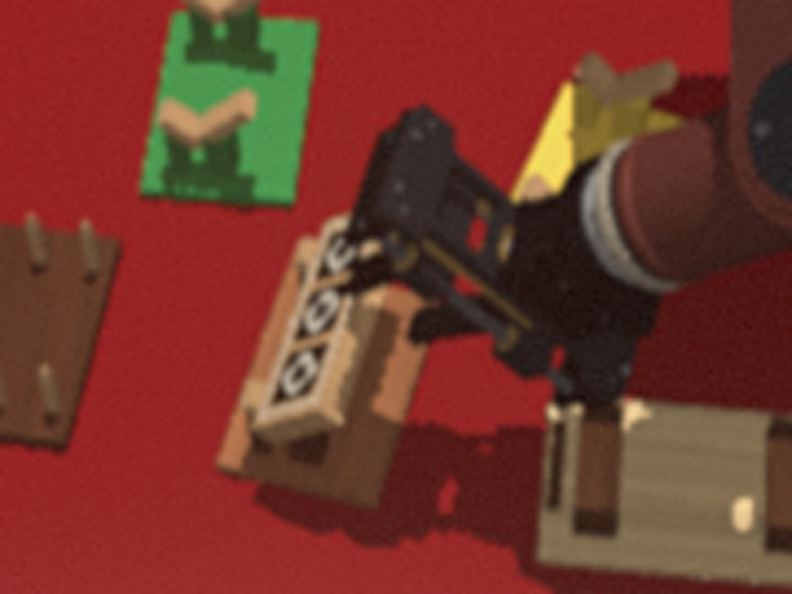

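The fingers straddle the upper edge, one above and one below. I'll enter, close and lift.

```bash
python3 - <<'E'
from h import *
Mt=Rm(Fr@[0,-1,-1],Fr@[0,-1,1]); zc=Mt[:,2]; M=rv(Mt)
c=orr+Fr@[0,.00285,.0776]+zc*.002
arm.move_linear(c-zc*.02,.08); o=st(); arm.move_linear(c,.06); st()
arm.command_gripper(.005); st(); arm.hold(.1); o=st()
p=o['tool_pos']
arm.move_linear(p+[0,0,.03],.08); st()
arm.move_linear(p+[0,0,.16],.2); st()
# pre rack
Md=rv(Rm([0,0,-1],Fk@[0,-1,0]))
arm.move_to(ok+Fk@[0,.036,.20],Md); st()
save('side','s8'); save('scene','sc8')
crop('s8',240,150,460,400,2.4,'s8c'); crop('sc8',150,60,320,220,3.7,'sc8c')
E
```

```text
t 27.44 p [ 0.5268 -0.0679  0.0897] F [ 0.3  0.1 -0.4] gap 0.0417
t 27.93 p [ 0.5263 -0.0819  0.0759] F [-0.8  0.7  0.4] gap 0.042
t 28.48 p [ 0.5268 -0.082   0.077 ] F [-1.6 -2.7  4.1] gap 0.0177
t 28.58 p [ 0.5268 -0.082   0.077 ] F [-1.1 -3.9  4.7] gap 0.0175
t 29.12 p [ 0.5271 -0.0817  0.1074] F [-0.2  0.  -1.5] gap 0.0176
t 29.92 p [ 0.5259 -0.082   0.2353] F [-1.  -0.2 -2.3] gap 0.0175
t 30.89 p [ 0.5275 -0.2597  0.1982] F [ 0.6  0.3 -1.7] gap 0.018
```

View pics/s8c.png

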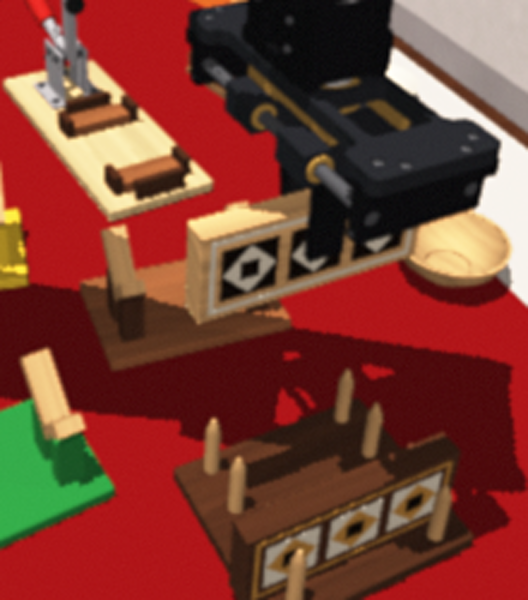

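View pics/sc8c.png

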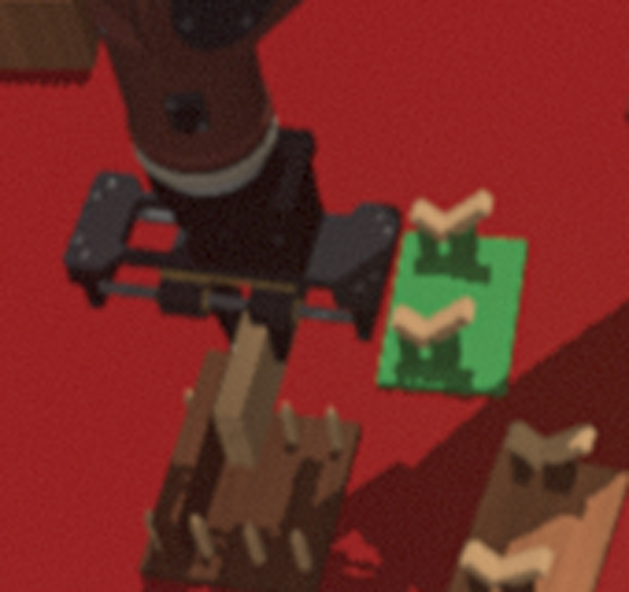

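Panel gripped (gap 17.6 mm) and upright over the rack. I'll lower it to just above the dowel tips and check alignment in both cameras relative to the dowels.

```bash
python3 - <<'E'
from h import *
arm.move_linear(ok+Fk@[0,.036,.094],.12); arm.hold(.2); st()
save('side','s9'); save('scene','sc9')
crop('s9',290,250,450,400,5,'s9c'); crop('sc9',170,120,290,230,5,'sc9c')
E
```

```text
t 32.23 p [ 0.529  -0.2611  0.095 ] F [ 0.6 -0.5 -1.7] gap 0.0179
```

View pics/s9c.png

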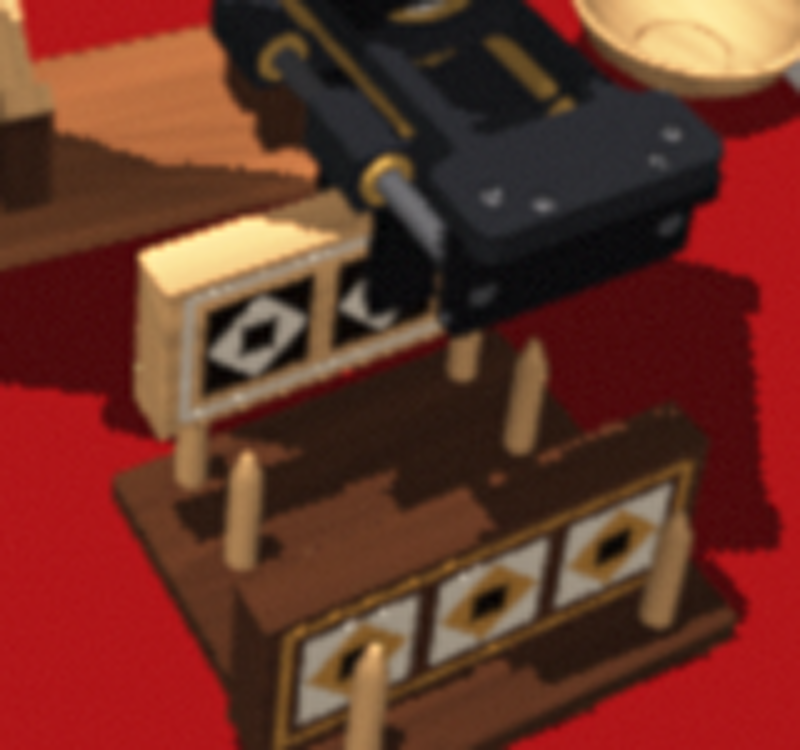

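View pics/sc9c.png

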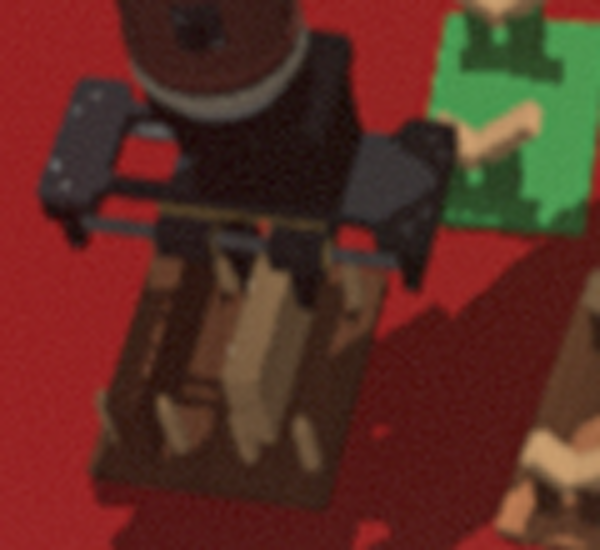

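```bash
cat > ov.py <<'E'
from pose import *
import sys
def overlay(fn,pose,ctr,crp,sc,out,yaw=0,roll=0):
    z=load(fn); F,oo=fr(*pose)
    x0,y0,x1,y1=crp; im=cv2.resize(cv2.imread('pics/'+fn+'.png')[y0:y1,x0:x1],None,fx=sc,fy=sc,interpolation=cv2.INTER_CUBIC)
    def px(P): u=proj(z,oo+F@np.array(P)); return tuple(int(round(v)) for v in ((u-[x0,y0]+.5)*sc-.5))
    C=np.array([(a,b,c) for a in(-.075,.075) for b in(-.009,.009) for c in(-.03,.03)])
    C=R.from_euler('xz',[roll,yaw]).apply(C)+ctr
    for i in range(8):
        for j in range(i):
            if bin(i^j).count('1')==1: cv2.line(im,px(C[i]),px(C[j]),(0,255,0),1)
    for x in(-.052,.052):
        for y in (.019,.053,-.019,-.053): cv2.circle(im,px((x,y,.058)),3,(255,255,0),1)
    cv2.imwrite('pics/'+out+'.png',im)
PS=fitp('rack',(0,))[0]; PE=fitp('rack',(1,))[0]
E
python3 - <<'E'
from ov import *
t=Fk.T@(np.array([.529,-.2611,.095])-ok); print(t.round(4))
ctr=t+[0,0,.002]
overlay('s9',PE,ctr,(290,250,450,400),5,'o_s9'); overlay('sc9',PS,ctr,(170,120,290,230),6,'o_sc9')
E
```

```text
[0.0006 0.0356 0.095 ]
```

View pics/o_s9.png

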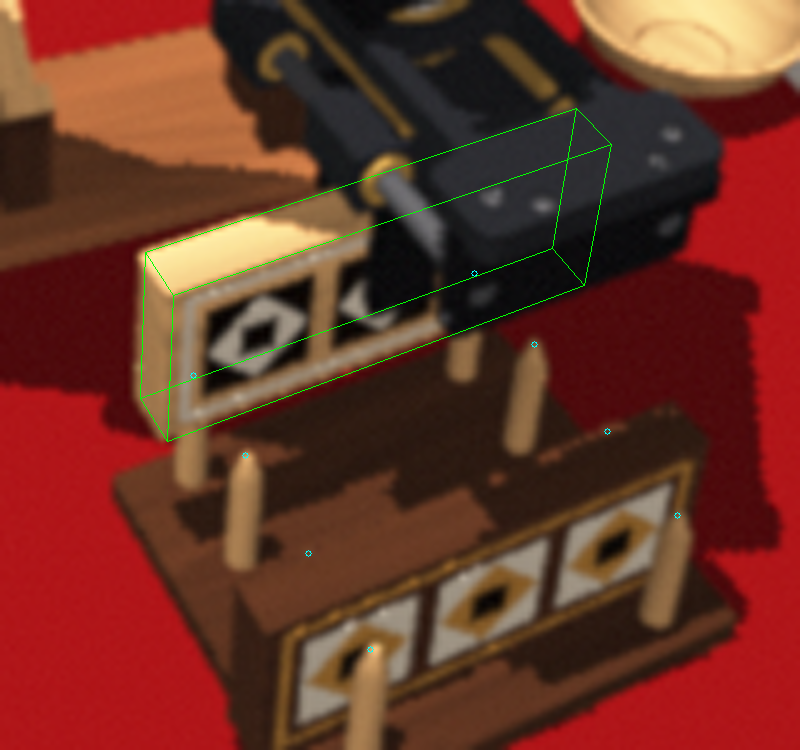

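View pics/o_sc9.png

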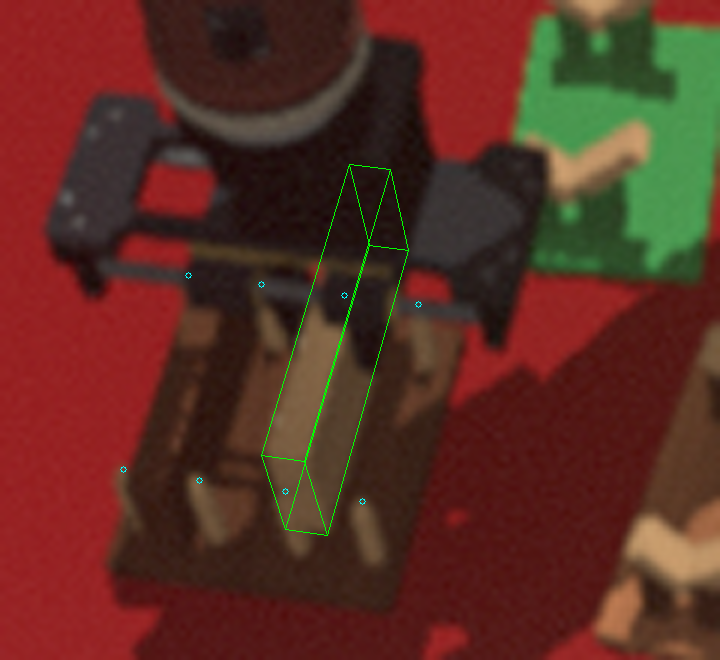

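The overlay of the expected panel box fits both views to about 1–2 px, and the dowel marks coincide with the dowel tips. I'll insert with force monitoring.

```bash
python3 - <<'E'
from h import *
F0=arm.observe()['wrist_force']
for z in (.082,.074,.066,.058,.050,.045,.0425,.041,.040,.039,.038,.037):
    arm.move_linear(ok+Fk@[0,.036,z],.06); arm.hold(.08); o=st(); d=o['wrist_force']-F0
    if np.linalg.norm(d)>5: print('contact',z,d.round(1)); break
save('side','s10'); save('scene','sc10')
crop('s10',290,250,450,400,5,'s10c'); crop('sc10',170,120,290,230,6,'sc10c')
E
```

```text
t 32.76 p [ 0.5282 -0.2606  0.0817] F [-0.3 -0.2 -1.8] gap 0.0178
t 33.12 p [ 0.5283 -0.2607  0.0738] F [-0.4  0.6 -1.7] gap 0.0179
t 33.49 p [ 0.5283 -0.2606  0.0658] F [-0.2  0.7 -1.4] gap 0.0176
t 33.86 p [ 0.5283 -0.2606  0.0578] F [-0.3  0.3 -0.9] gap 0.0179
t 34.23 p [ 0.5283 -0.2607  0.0498] F [-1.  -0.3 -1.4] gap 0.0178
t 34.56 p [ 0.5283 -0.2607  0.0449] F [-0.1 -0.5 -1. ] gap 0.0174
t 34.89 p [ 0.5284 -0.2607  0.0425] F [ 0.9  0.1 -2.2] gap 0.0179
t 35.23 p [ 0.5287 -0.2609  0.0413] F [-0.4 -0.  -0.3] gap 0.018
t 35.56 p [ 0.5286 -0.261   0.0411] F [-2.9  1.1  7.3] gap 0.0178
contact 0.04 [-2.4  1.5  8.1]
```

View pics/s10c.png

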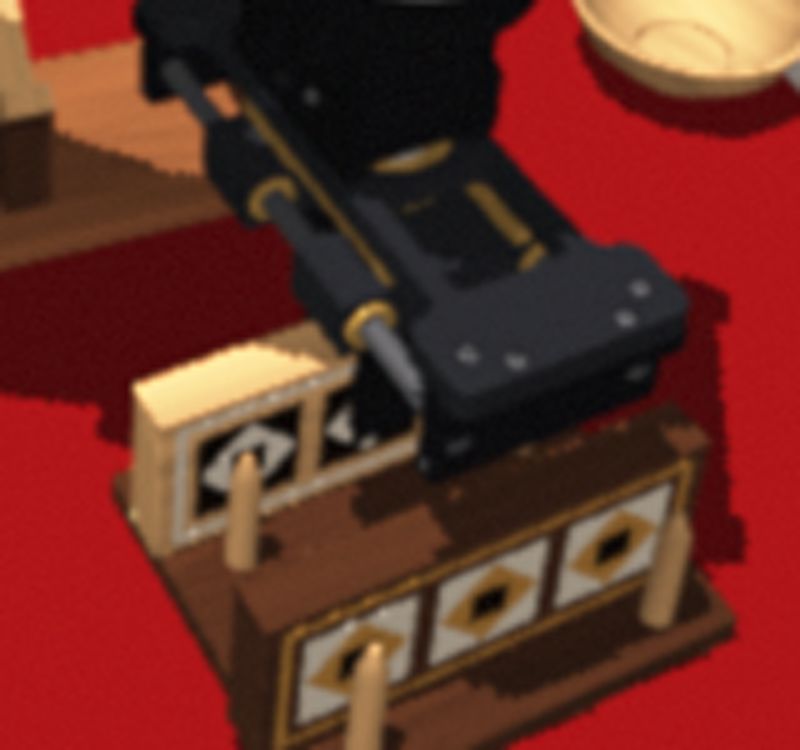

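View pics/sc10c.png

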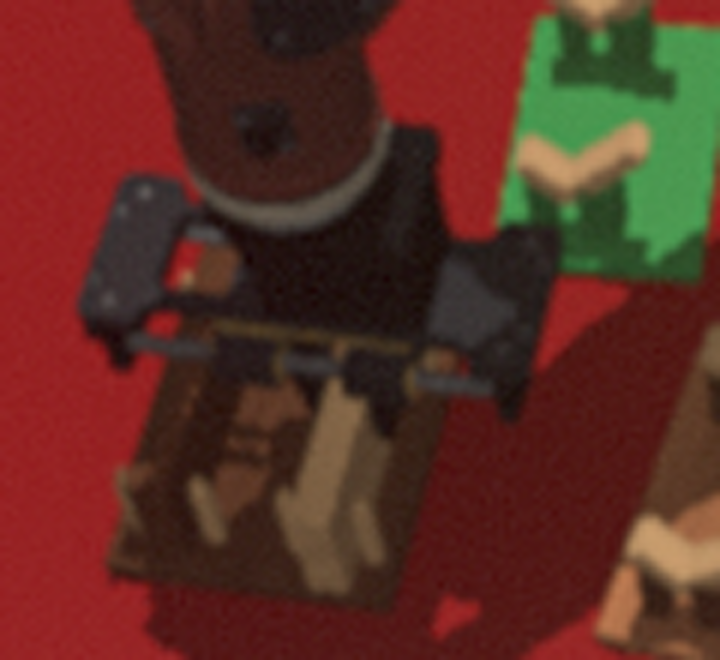

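The panel stands on the base (contact at the expected height) with the dowels on both sides. I'll release and back off vertically.

```bash
python3 - <<'E'
from h import *
arm.move_linear(ok+Fk@[0,.036,.0411],.03)
arm.command_gripper(.045); arm.hold(.2); st()
arm.move_linear(ok+Fk@[0,.036,.10],.08); arm.move_linear(ok+Fk@[0,.036,.28],.25)
arm.move_to([.42,-.05,.40],arm.observe()['tcp_rot']); st()
save('side','s11'); save('scene','sc11')
E
python3 - <<'E'
from ov import *
for fn,p,c,sc in (('s11',PE,(290,250,450,400),5),('sc11',PS,(170,120,290,230),6)):
    overlay(fn,p,[0,.036,.042],c,sc,'o_'+fn)
E
```

```text
t 36.88 p [ 0.5284 -0.2608  0.0411] F [ 0.2 -0.5 -0.2] gap 0.0445
t 39.67 p [ 0.4201 -0.0505  0.3987] F [-0.2  0.2  0.1] gap 0.045
```

View pics/o_s11.png

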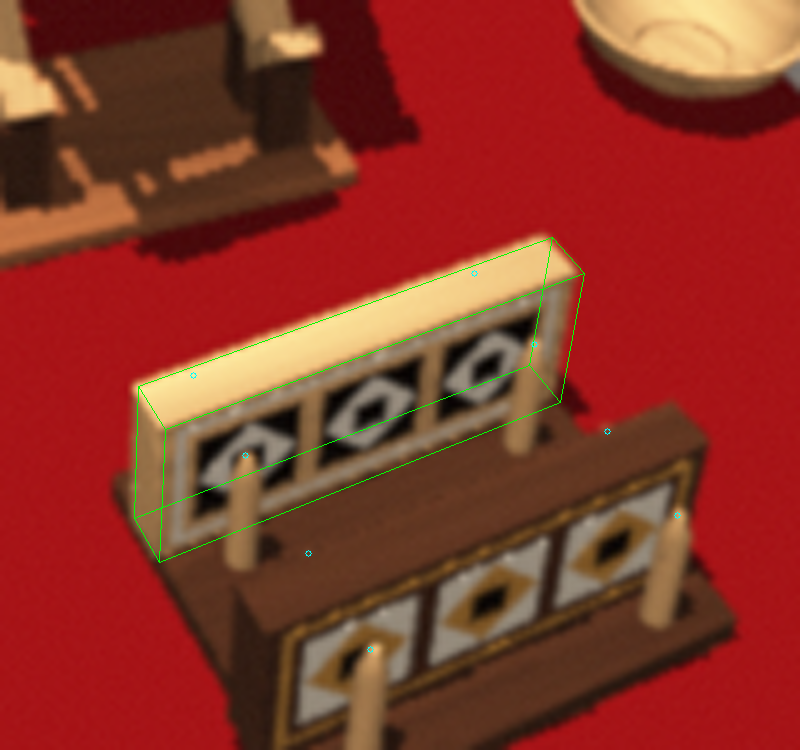

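View pics/o_sc11.png

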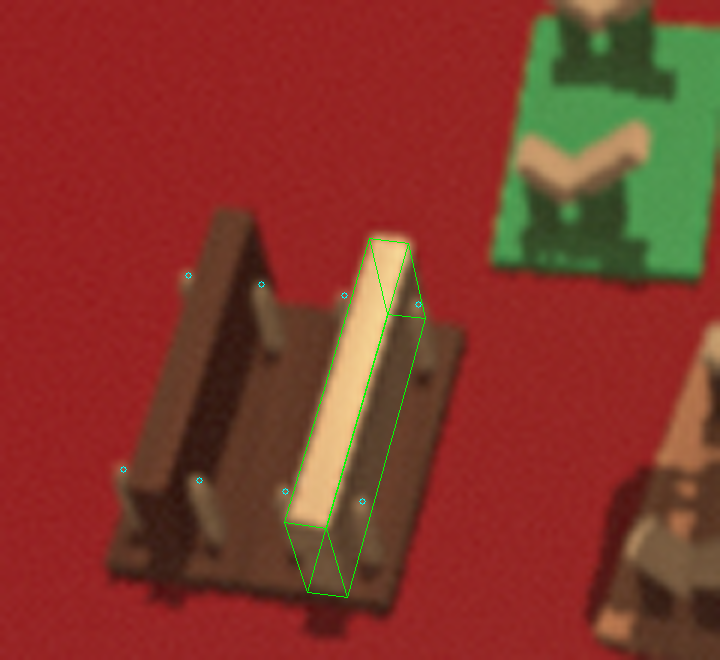

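View pics/sc11.png

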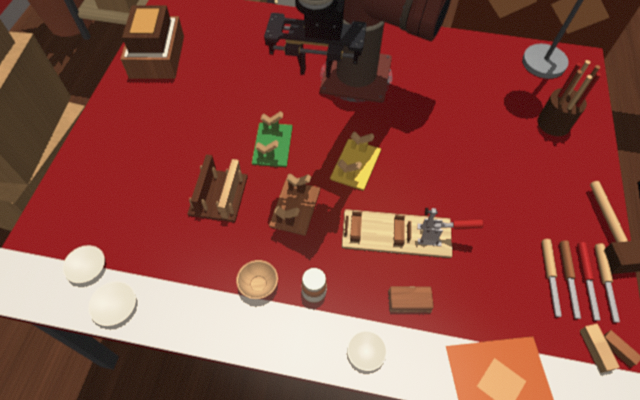

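The panel stands upright in the slot between all four dowels and matches the expected box to about 1–2 px (1–2 mm). The clamp is open, with the handle back at (460,225). The jar, bowl, sanding block and other panel are at their old pixels, and the arm is clear. I'll hand it in.

```bash
python3 - <<'E'
from h import *
arm.hold(.2); st(); print(arm.sign_off())
E
```

```text
t 39.97 p [ 0.4201 -0.0506  0.3992] F [-0.2  0.  -0.2] gap 0.0451
the job is handed in; nothing more can be done
None
```

The job is done and handed in at about 40 s of the 64 s allowed; no verdict is reported.

- **Clamp:** I pushed the red handle over centre with closed fingers, which took about 7 N at most. The press arm stayed upright and the handle stayed back through the last picture.
- **Tilting rest:** I laid the panel inlay up in the plain wooden rest and let go. It sat within about 1 mm of the predicted centre in the scene and side views; the wrist view was about 2 px off.
- **Drying rack:** I took the panel by its upper long edge and lowered it into the empty slot, with base contact at the expected height. In the last scene and side pictures it stands upright between all four dowels, within about 1–2 mm of the slot centre.
- **Other items:** The glue jar, bowl, sanding block and other panel are at their starting pixels. The arm was clear of everything at hand-in.
- **Disagreement between checks:** The scene and side cameras differed by 5–8 mm along y in the raw fits of the rack, rest and fixture. I worked from the wrist-camera fit, which lay between them, and checked the final placing relative to the dowels in each camera. No check failed.

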